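Trip the slide reader's hidden tray release with the pin

TASK

The slide reader has failed with its tray latched shut. Take the blue-handled release pin from its stand, reach with it through the white-framed slot in the reader's top, feel for the hidden sprung tongue (it lies at an unknown place along the slot, beside a stiffer part that does nothing) and press it until the tray springs fully out, then stand the pin back in the hole of the stand that is free, down on its collar, and let go. The mechanism is delicate: never put more than 20 N on the reader, do not pull at the tray, and leave the yellow tool and everything else on the bench where it is.

Things in the scene. Friction and masses are not known exactly. Their poses are not given: they have to be found in the camera images.
- reader: blue-grey slide reader fixed to the bench, 200 x 260 x 120 mm (x, y, z); origin at the centre of its underside; its tray comes out of its -y face. A white-framed slot in its flat top leads to the hidden release tongue; also a dark display on the top (not a control)
- slot (a point): centre of the slot's mouth, level with the reader's top. The slot is 44 mm long along this point's x and 12 mm wide along its y; the cover is 6 mm thick. Below it two sprung parts can be felt, not seen: the tongue's pad (see tongue_zone) and, 3.5 mm clear of the pad's ends on both sides along x, a deck. The deck's top is 18 to 28 mm below the mouth, no matter where the pad's is; it yields 1 mm per 3 N and does nothing
- tongue_zone (a point): point 23 mm below slot. The release tongue's pad is flat steel, 9 mm along x, 18 mm along y, at y = 0 but anywhere within 14 mm along x and 5 mm up or down (its top) of this point, new each time. It sinks on a spring: 3.6 N to start, then 0.9 N per mm; after 5 mm (8 to 10 N) it frees the tray, after 9 mm (12 N) it meets a hard stop. It springs back; it cannot shift sideways
- tray (a joint): how far the slide tray has come out of the reader, m: 0 latched shut, 0.045 fully out. A spring drives it out by itself once the tongue is pressed
- tray_front (a point): middle of the tray's blue front panel (154 x 40 mm), on its outer face; moves along the reader's -y as the tray comes out
- pin_handle (a point): centre of the blue square handle (16 x 16 mm, 50 mm tall, sides along this point's x and y, z up) of the loose release pin, 60 g. Below the handle a round blue collar, 28 mm across, 4 mm thick (upper face 25 mm below this point), then a steel shaft 6 mm thick, 70 mm long. It starts upright in one of the stand's two holes, collar on the stand's top
- pin_tip (a point): centre of the lower end of the pin's shaft, 99 mm below the handle's centre
- spare_handle (a point): handle centre of a look-alike tool with a yellow handle, same shape but its shaft is 13.5 mm thick, too thick for the slot; stands in the other hole; bystander
- stand: grey block fixed to the bench, 70 x 150 x 80 mm (x, y, z), origin at the centre of its underside
- stand_hole0 (a point): centre of the mouth of the stand's hole at its own -y end, 16 mm wide, 75 mm deep, level with the stand's top, 80 mm above the bench
- stand_hole1 (a point): the same for the hole at its own +y end; which hole holds the pin differs
- sharps_can: loose yellow canister with a red lid, 94 mm across, 124 mm tall; bystander; origin at the centre of its underside
- amber_bottle: loose small brown glass bottle, 42 mm across, 75 mm tall; bystander; origin at the centre of its underside
- clear_bottle: loose clear glass bottle, 48 mm across, 100 mm tall; bystander; origin at the centre of its underside
- well_plate: loose flat clear plate with 24 wells, 86 x 128 x 14 mm; bystander; origin at the centre of its underside
- slide_box: loose green box, 100 x 170 x 33 mm; bystander; origin at the centre of its underside
- tip_box: loose white box with yellow lid, 86 x 126 x 70 mm; bystander; origin at the centre of its underside
Not all that is in view belongs to the job. There is more than one size of the stand; the job needs the middle-sized.

How it is judged:
On the way, in this order (a step that is already met when the one before it is completed fails the run):
1. the pin is lifted out of the stand (z of pin_tip in the frame of stand_hole0 above 0.005 m), for 0.1 s.
2. the tray has sprung at least 40 mm out, with the pin's tip still inside the slot (value of joint tray above 0.04 m and z of pin_tip in the frame of slot below -0.01 m and horizontal distance between pin_tip and slot below 0.024 m), for 0.05 s.
At the end, for the whole second after the job is handed in: the tray is at least 40 mm out; the pin stands upright (within 0.1 rad) in a hole of the stand, its tip at least 65 mm deep and within 8 mm of the hole's axis; the robot has let go (value of joint tray above 0.04 m and ((horizontal distance between pin_tip and stand_hole0 below 0.008 m and z of pin_tip in the frame of stand_hole0 below -0.065 m) or (horizontal distance between pin_tip and stand_hole1 below 0.008 m and z of pin_tip in the frame of stand_hole1 below -0.065 m)) and angle between pin_tip's own z axis and vertical below 0.1 rad and contact force between the fingers and anything else below 0.5 N); the robot touches nothing.
It fails at once if more than 20 N on the reader (contact force between reader and anything else above 20 N).
It fails at once if the gripper takes or pushes the tray (distance between the grasp point and tray_front below 0.03 m).
It fails at once if the yellow tool or another bystander is moved more than 20 mm (distance of any of spare_handle, sharps_can, amber_bottle, clear_bottle, well_plate, slide_box, tip_box from where it was at the start of the episode above 0.02 m).
It also fails if it takes over 72 s, if anything falls off the work surface, if the arm or the gripper's body presses on something with over 40 N, if the wrist force passes 120 N, or if a joint passes its speed limit or range.

ROBOT

A 6-joint arm with a two-finger parallel gripper is mounted at the origin on the work surface. World frame = base frame: x ahead of the robot, y to its left, z up, the work surface at z = 0. Lengths are in m, angles in rad, forces in N, time in s.
With the tool pointing down it reaches from about 0.4 to 0.925 m from the base axis. Payload 12.5 kg.
Tool frame: the origin (TCP) lies at the centre of the arm's flange, where the gripper is bolted on; the fingertips stand 190 mm ahead of it and the grasp point (between the pads) lies 171 mm ahead of it; z points along the fingers, y is the line along which they close (so a half turn about z gives the same grasp; the last joint's range is limited). The gripper opens to 95 mm and grips with 3 to 60 N. Pads are 20 mm wide; open, the fingers measure 119 mm over their backs; the gripper's body (75 mm by 180 mm) begins 59 mm behind the grasp point.
Start: joints at [-1.361, 0.491, 1.559, -0, 1.092, -0.106], TCP at [0.194, -0.594, 0.405] pointing down, gripper open.
Joint ranges: [-3.1, 3.1], [-0.84, 2.19], [0.05, 2.79], [-1.13, 4.28], [0.06, 2.93], [-2.69, 2.69]. Speed limits (rad/s): [2.22, 2.22, 2.79, 3.14, 3.14, 3.14].

INTERFACE

Orientations are given as a rotation vector (axis times angle).
In Python, from bench import manip, move_gripper, solver, telemetry, eyes, sign_off gives the robot as it stands. The module is installed in compiled form; this text tells all that it offers. Calls block until the motion is done:
- manip.move_to(position, orientation): joint-space move of the TCP to a pose.
- manip.move_linear(position, ori=None, max_speed=0.15): straight line of the TCP; ori=None keeps the orientation; max_speed is the mean speed in m/s.
- manip.move_joints(angles): joint-space move.
- move_gripper(opening): finger opening in m; the grip force is fixed at half the most; returns when the fingers have stopped.
- manip.wait(seconds).
- solver.inverse_kinematics(position, orientation): joint angles nearest the present ones, or None.
- telemetry.sense(): the state.
- eyes.grab_frame(name): name is "scene" or "top"; returns a dict with "img" (400x640x3 uint8, red, green, blue), "K" (3x3 intrinsics, pixels), "k1" (the pictures are not rectified: a ray, as slopes to the right and down, at radius r is drawn at 1 + k1 r^2 times it, then the intrinsics apply), "origin" and "orientation" of the camera in the world. Camera axes: x right, y down, z forward; pixel columns grow to the right and rows downward; lengths in m; the calibration is good to about 2 mm. A picture is of the moment at which its call begins. There is no depth.
A pose or a line that the arm cannot do raises manip.Unreachable and nothing moves.
- sign_off(): hands the job in; it is judged then, once.
The state is a dict: "t": time; "qpos": joint angles; "joint_velocities": joint speeds; "joint_torque": joint torques, N m; "eef_pos": TCP position; "eef_rot": TCP orientation; "wrist_force": force on the tool from outside, world axes, zero at the start; "ft_torque": the same for the moment, N m; "finger_gap": finger opening in m; "finger_force": force on a finger pad.
Only numpy, scipy, OpenCV 4.12 (cv2) and the standard library are available. Lean on these libraries where they do the work, as an engineer would, in place of code of your own. Each camera call takes 0.05 s, during which the arm holds its last target. There are 200 camera calls.

## Working session

There is one attempt and no reset: what is moved stays moved. The work goes in short steps, each a Python script; the robot and the scene stay as the last script left them, time stands still between calls to the robot, and variables do not carry over. Pictures are saved under pics/ and viewed, at most 10 in all, crops included, and the job is handed in when it is done.

```bash
mkdir -p pics
cat > h.py <<'E'
import numpy as np, cv2
from bench import manip, move_gripper, solver, telemetry, eyes, sign_off
from scipy.spatial.transform import Rotation as R
def rot(f):
    o=np.array(f["orientation"],float)
    return o if o.shape==(3,3) else R.from_rotvec(o).as_matrix()
def ray(f,u,v):
    k=float(f["k1"]);D=np.array([k,0,0,0,0.])
    p=cv2.undistortPoints(np.array([[[u,v]]],float),np.array(f["K"],float),D)[0,0]
    # exact inverse by iteration
    K=np.array(f["K"]);d=np.array([(u-K[0,2])/K[0,0],(v-K[1,2])/K[1,1]]);s=d.copy()
    for _ in range(50): s=d/(1+k*(s@s))
    return np.array(f["origin"]),rot(f)@np.array([s[0],s[1],1])
def onplane(f,u,v,z):
    o,d=ray(f,u,v); return o+d*(z-o[2])/d[2]
def proj(f,P):
    K=np.array(f["K"]);c=rot(f).T@(np.array(P)-np.array(f["origin"]));s=c[:2]/c[2]
    s=s*(1+float(f["k1"])*(s@s)); return K[0,0]*s[0]+K[0,2],K[1,1]*s[1]+K[1,2]
def tri(f,a,g,b):
    o1,d1=ray(f,*a);o2,d2=ray(g,*b)
    t=np.linalg.lstsq(np.c_[d1,-d2],o2-o1,rcond=None)[0]
    p,q=o1+t[0]*d1,o2+t[1]*d2
    return (p+q)/2,np.linalg.norm(p-q)
E
python3 - <<'E'
from h import *
for n in("scene","top"):
    f=eyes.grab_frame(n);cv2.imwrite(f"pics/{n}0.png",f["img"][:,:,::-1]);print(n,f["K"],f["k1"],f["origin"],f["orientation"])
    np.save(n+"0.npy",f,allow_pickle=True)
s=telemetry.sense();print(s["t"],s["eef_rot"],s["finger_gap"])
E
```

```text
scene [[406.01960574   0.         323.83417136]
 [  0.         406.01960574 198.10869566]
 [  0.           0.           1.        ]] -0.03950763823952331 [ 0.99052596 -0.70723392  0.67291072] [-2.0749953  -0.62245951  0.31606794]
top [[400.18899249   0.         318.29621395]
 [  0.         400.18899249 202.21636643]
 [  0.           0.           1.        ]] -0.08105554856734595 [0.43860745 0.04480349 1.46525948] [-2.189525    2.19726129 -0.04992725]
0.1 [-3.10151078e+00 -4.93772270e-01  7.26284734e-05] 0.09523337478797671
```

View pics/scene0.png

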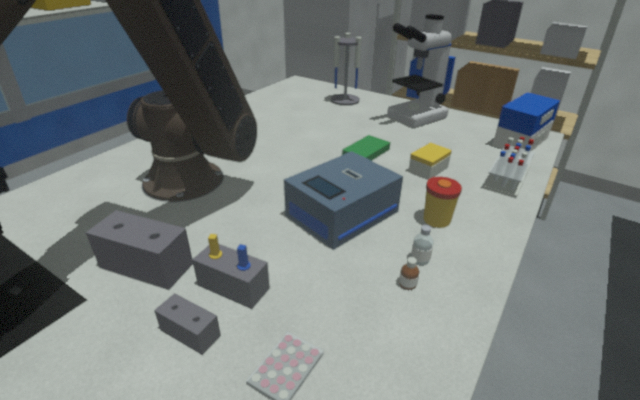

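View pics/top0.png

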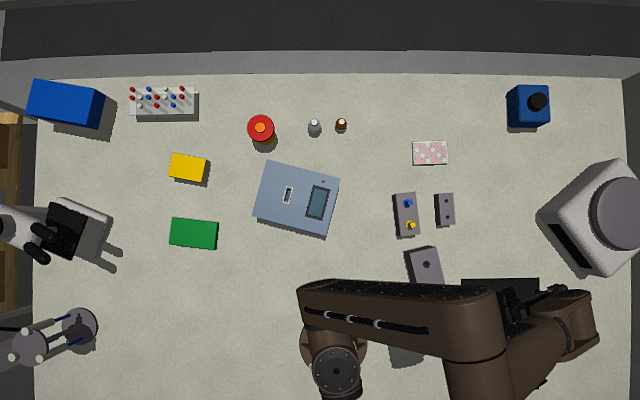

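The scene view shows the pin (blue, about 242,257), the yellow tool (214,245), the middle stand, and the slot (353,174). In the top view the pin is at (408,203), the yellow tool at (411,225) and the slot at (288,195). Next I'll measure these with masks.

```bash
cat > meas.py <<'E'
from h import *
S=np.load("scene0.npy",allow_pickle=True).item();T=np.load("top0.npy",allow_pickle=True).item()
def blob(f,box,fn):
    x0,y0,x1,y1=box;im=f["img"][y0:y1,x0:x1].astype(int);m=fn(im[...,0],im[...,1],im[...,2]).astype(np.uint8)
    n,l,st,c=cv2.connectedComponentsWithStats(m);i=1+np.argmax(st[1:,4]);m=(l==i).astype(np.uint8)
    cn=max(cv2.findContours(m,cv2.RETR_EXTERNAL,cv2.CHAIN_APPROX_NONE)[0],key=len)
    return c[i]+[x0,y0],st[i],cn[:,0]+[x0,y0]
blue=lambda r,g,b:(b>1.6*r)&(b-r>40); yel=lambda r,g,b:(r>1.6*b)&(r-b>50)
def hull_rect(f,cn,z):
    W=np.array([onplane(f,u,v,z)[:2] for u,v in cn],np.float32);return cv2.minAreaRect(W*1000)
if __name__=="__main__":
    for n,fn,bt,bs in(("pin",blue,(395,192,420,214),(230,238,256,275)),("spare",yel,(398,214,424,236),(203,230,228,262))):
        a,st,_=blob(T,bt,fn);b,st2,_=blob(S,bs,fn)
        print(n,a,st,b,st2,"tri",tri(T,a,S,b),"z.13:",onplane(T,*a,.13))
    w=lambda r,g,b:(np.minimum(np.minimum(r,g),b)>185)
    for nm,f,box in(("T",T,(278,180,298,208)),("S",S,(338,164,368,184))):
        print(f["img"][box[1]:box[3],box[0]:box[2]].min(2).max())
        w=lambda r,g,b,f=f:(np.minimum(np.minimum(r,g),b)>165)
        c,st,cn=blob(f,box,w);print(nm,c,st,hull_rect(f,cn,.12))
    for nm,f,box,z in(("readerT",T,(245,152,348,245),.12),):
        c,st,cn=blob(f,box,lambda r,g,b:(b-r>18)&(b>90));print(nm,c,st,hull_rect(f,cn,z))
    c,st,cn=blob(T,(385,185,428,242),lambda r,g,b:(abs(r-b)<25)&(r<140));print("stand",c,st,hull_rect(T,cn,.08))
    A=cv2.resize(T["img"][175:245,240:430],None,fx=4,fy=4,interpolation=cv2.INTER_CUBIC)
    B=np.zeros((280,760,3),np.uint8);B[:,:380]=cv2.resize(S["img"][155:225,280:375],(380,280),interpolation=cv2.INTER_CUBIC);B[:,380:]=cv2.resize(S["img"][230:300,190:285],(380,280),interpolation=cv2.INTER_CUBIC)
    cv2.imwrite("pics/c1.png",np.vstack([A,B])[:,:,::-1])
E
python3 meas.py
```

```text
pin [407.19298246 202.40350877] [ 8  7 10  8 57] [242.64573991 258.2735426 ] [  7   7  14  25 223] tri (array([ 0.5053172 , -0.25400012,  0.09832632]), np.float64(0.0017929171883582695)) z.13: [ 0.50441726 -0.24647721  0.13      ]
spare [410.13333333 224.3       ] [ 8  7 10  8 60] [214.04784689 247.18660287] [  6   4  13  25 209] tri (array([ 0.43034261, -0.26285937,  0.09936124]), np.float64(0.0016376470823696518)) z.13: [ 0.43109499 -0.25537828  0.13      ]
213
T [290.91666667 190.75      ] [12  7  3 10 12] ((543.1949462890625, 143.3711395263672), (30.443302154541016, 6.757950305938721), 0.02759779430925846)
135Traceback (most recent call last):
  File "meas.py", line 19, in <module>
    c,st,cn=blob(f,box,w);print(nm,c,st,hull_rect(f,cn,.12))
            ~~~~^^^^^^^^^
  File "meas.py", line 5, in blob
    n,l,st,c=cv2.connectedComponentsWithStats(m);i=1+np.argmax(st[1:,4]);m=(l==i).astype(np.uint8)
                                                     ~~~~~~~~~^^^^^^^^^^
    return _wrapfunc(a, 'argmax', axis=axis, out=out, **kwds)
    return bound(*args, **kwds)
ValueError: attempt to get argmax of an empty sequence
```

```bash
sed -i 's/>165)/>(135 if f is T else 105))/' meas.py; python3 meas.py
```

```text
pin [407.19298246 202.40350877] [ 8  7 10  8 57] [242.64573991 258.2735426 ] [  7   7  14  25 223] tri (array([ 0.5053172 , -0.25400012,  0.09832632]), np.float64(0.0017929171883582695)) z.13: [ 0.50441726 -0.24647721  0.13      ]
spare [410.13333333 224.3       ] [ 8  7 10  8 60] [214.04784689 247.18660287] [  6   4  13  25 209] tri (array([ 0.43034261, -0.26285937,  0.09936124]), np.float64(0.0016376470823696518)) z.13: [ 0.43109499 -0.25537828  0.13      ]
213
T [287.01333333 194.02666667] [ 4  5 12 19 75] ((533.531982421875, 156.75108337402344), (28.160261154174805, 61.55530548095703), 74.75365447998047)
135
S [351.36585366 172.98780488] [ 4  4 21 12 82] ((533.2487182617188, 156.06307983398438), (32.740718841552734, 62.024696350097656), 78.24755859375)
readerT [292.85103052 196.42525437] [   7    7   89   77 3833] ((524.5352783203125, 127.21580505371094), (260.270263671875, 200.28219604492188), 74.98678588867188)
stand [405.02966102 215.30614407] [  7   7  28  48 944] ((461.6377868652344, -251.64987182617188), (159.3290557861328, 84.63459014892578), 6.13963508605957)
```

View pics/c1.png

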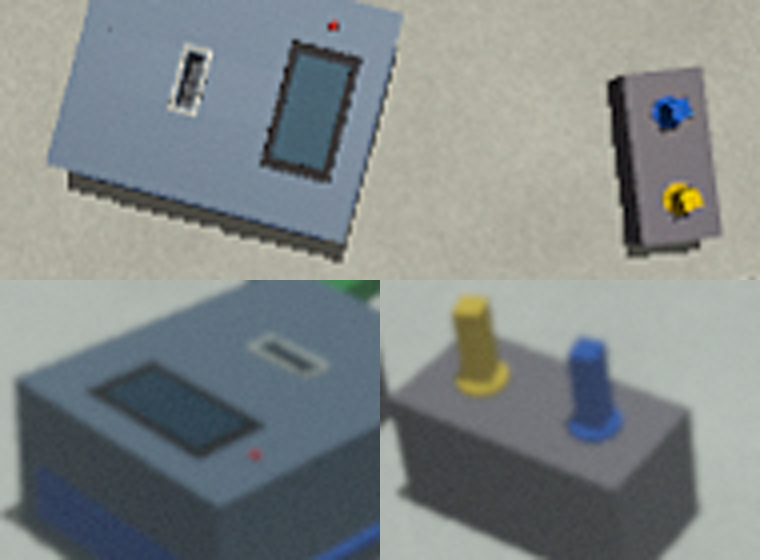

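The crop shows the slot frame, the stand, and both tools with their holes. Both views put the slot at about (0.533, 0.156), and the reader and stand sizes match the given ones. So I'll grasp the pin and hover over the slot.

```bash
cat >> h.py <<'E'
def down(a):
    y=np.array([np.cos(a),np.sin(a),0]);z=np.array([0,0,-1.]);return R.from_matrix(np.c_[np.cross(y,z),y,z]).as_rotvec()
A=np.radians(-83.4); ORI=down(A)
PIN=np.array([.5053,-.2540]); SLOT=np.array([.5334,.1564]); G=.104+.171   # TCP height at grasp
SX=np.array([np.cos(np.radians(-15.1)),np.sin(np.radians(-15.1))]); SY=np.array([-SX[1],SX[0]])
E
python3 - <<'E'
from h import *
manip.move_to([*PIN,.42],ORI)
manip.move_linear([*PIN,G],max_speed=.1)
print(telemetry.sense()["wrist_force"])
move_gripper(0.0);s=telemetry.sense();print(s["finger_gap"],s["finger_force"],s["wrist_force"],s["eef_pos"],s["t"])
manip.move_linear([*PIN,G+.15],max_speed=.15)
s=telemetry.sense();print(s["finger_gap"],s["finger_force"],s["wrist_force"],s["t"])
manip.move_linear([*SLOT,G+.15],max_speed=.2)
# tip z = tcp - (G-.010); hover 12 mm above mouth
manip.move_linear([*SLOT,G-.010+.120+.012],max_speed=.1)
for n in("scene","top"):
    f=eyes.grab_frame(n);np.save(n+"1.npy",f,allow_pickle=True)
    u,v=map(int,proj(f,[*SLOT,.14]));c=f["img"][v-35:v+35,u-50:u+50]
    cv2.imwrite(f"pics/{n}1.png",cv2.resize(c,None,fx=7,fy=7,interpolation=cv2.INTER_CUBIC)[:,:,::-1]);print(n,u,v,proj(f,[*SLOT,.12]),proj(f,[*SLOT,.132]))
s=telemetry.sense();print(s["finger_gap"],s["wrist_force"],s["eef_pos"],s["t"])
E
```

```text
[-1.61372057e-05 -4.78004255e-01 -9.75918589e-01]
0.01702647486709321 29.999231197871268 [-0.37429961 -0.79848409 -0.32045041] [ 0.50528705 -0.25403356  0.27499008] 4.5833
0.017125107294742616 29.99911999795586 [-0.39501437 -0.09123342 -1.61764161] 5.7333
scene 352 166 (np.float64(351.7887787428916), np.float64(173.25576949799057)) (np.float64(352.02021429705485), np.float64(169.44226010458976))
top 286 193 (np.float64(287.1404223414622), np.float64(194.40493582830405)) (np.float64(286.8432055276546), np.float64(194.1537325901426))
0.017024015928435287 [-0.04430976  0.05657454 -0.58871427] [0.53357826 0.15634551 0.39758843] 8.475
```

View pics/scene1.png

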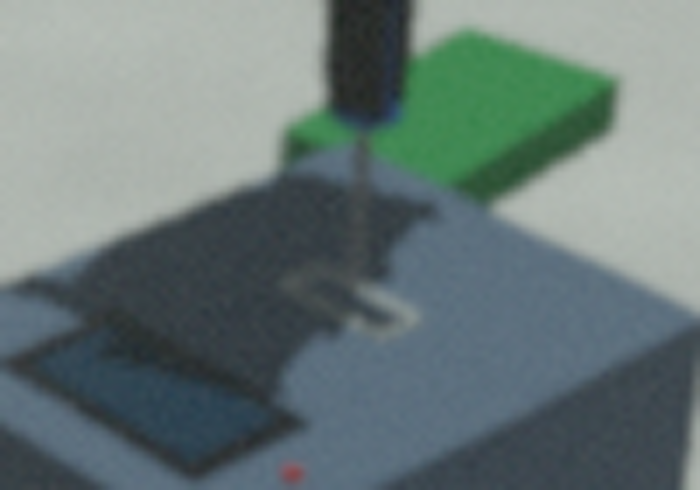

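The shaft hangs over the slot, at roughly crop (357,275). That is within about 0.5 px of the prediction, so I'll go in and feel with force guarding.

```bash
cat >> h.py <<'E'
Z0=G-.010+.120  # TCP height with tip at the mouth
def force():
    return np.mean([(manip.wait(.02),telemetry.sense()["wrist_force"])[1] for _ in range(4)],0)
def go(dx,dy,d,sp=.05):
    p=SLOT+dx*SX+dy*SY; manip.move_linear([*p,Z0-d],max_speed=sp)
def probe(dx,dy,base,start=.016,fmax=9.,extra=.0025):
    """descend; return contact depth and list of (depth,F); stops after extra past contact"""
    d=start;go(dx,dy,d);L=[];c=None
    while d<.036:
        F=force()-base;L.append((round(d*1e3,1),*np.round(F,1)))
        if F[2]>fmax:break
        if c is None and F[2]>1.2:c=d
        if c and d-c>=extra-1e-9:break
        d+=.0005;go(dx,dy,d,.02)
    return c,L
E
python3 - <<'E'
from h import *
go(0,0,-.008);base=force();print(base,force()-base)
ok=True
for d in np.arange(-.004,.015,.002):
    go(0,0,d,.02);F=force()-base
    if np.abs(F).max()>1.5: print("touch",d,F)
    if np.abs(F).max()>4: go(0,0,-.008);ok=False;break
if ok:
    c,L=probe(0,0,base);print(c,L);go(0,0,.014)
print(telemetry.sense()["t"],force()-base)
E
```

```text
[-0.29768157  0.0386366  -1.21545   ] [0.14546549 0.17088595 0.48703229]
0.02750000000000001 [(16.0, np.float64(0.2), np.float64(-0.1), np.float64(0.5)), (16.5, np.float64(0.2), np.float64(0.1), np.float64(0.5)), (17.0, np.float64(0.3), np.float64(-0.2), np.float64(0.6)), (17.5, np.float64(0.2), np.float64(-0.5), np.float64(0.6)), (18.0, np.float64(0.1), np.float64(0.0), np.float64(0.6)), (18.5, np.float64(0.5), np.float64(0.2), np.float64(0.1)), (19.0, np.float64(0.5), np.float64(0.2), np.float64(-0.1)), (19.5, np.float64(0.6), np.float64(0.2), np.float64(0.6)), (20.0, np.float64(0.6), np.float64(0.5), np.float64(0.8)), (20.5, np.float64(0.3), np.float64(0.5), np.float64(0.5)), (21.0, np.float64(0.7), np.float64(-0.4), np.float64(0.5)), (21.5, np.float64(0.1), np.float64(-0.0), np.float64(0.5)), (22.0, np.float64(-0.1), np.float64(0.2), np.float64(0.6)), (22.5, np.float64(0.4), np.float64(-0.5), np.float64(0.7)), (23.0, np.float64(0.2), np.float64(-0.2), np.float64(0.3)), (23.5, np.float64(-0.1), np.float64(-0.1), np.float64(0.6)), (24.0, np.float64(0.1), np.float64(-0.0), np.float64(0.4)), (24.5, np.float64(0.4), np.float64(-0.3), np.float64(0.3)), (25.0, np.float64(0.4), np.float64(0.0), np.float64(0.3)), (25.5, np.float64(0.6), np.float64(-0.1), np.float64(0.5)), (26.0, np.float64(-0.2), np.float64(0.2), np.float64(0.3)), (26.5, np.float64(0.4), np.float64(0.1), np.float64(0.6)), (27.0, np.float64(0.1), np.float64(-0.3), np.float64(0.7)), (27.5, np.float64(0.3), np.float64(-0.2), np.float64(2.1)), (28.0, np.float64(0.4), np.float64(0.2), np.float64(2.7)), (28.5, np.float64(0.8), np.float64(0.2), np.float64(4.0)), (29.0, np.float64(0.0), np.float64(0.2), np.float64(5.1)), (29.5, np.float64(0.1), np.float64(-0.4), np.float64(6.7)), (30.0, np.float64(-0.3), np.float64(0.1), np.float64(7.5))]
21.775 [ 0.23649974 -0.05107859  0.70811579]
```

At dx=0 the tip meets the deck: top at about 27 mm, about 2.5 N/mm. So the pad is at least 5 mm off to one side, and a probe at ±9.5 mm covers each side.

```bash
cat > p.py <<'E'
from h import *
go(0,0,.012);base=np.mean([force() for _ in range(2)],0)
for dx in(.0095,-.0095):
    go(dx,0,.012);F=force()-base;print("lateral",dx,F.round(1))
    if np.hypot(*F[:2])>4: print("side");break
    d=.017;c=None;L=[]
    while d<.0325:
        go(dx,0,d,.03);F=force()-base;L.append((round(d*1e3,1),round(float(F[2]),1)))
        if c is None and F[2]>1.2:c=d
        if F[2]>9 or (c and d-c>=.0028):break
        d+=.0007 if c else .001
    print(dx,c,L[-7:],telemetry.sense()["t"])
    a=np.array([l for l in L if c and l[0]>=c*1e3-.01]);k=np.polyfit(a[:,0],a[:,1],1)[0] if len(a)>1 else 9
    print("slope",k)
    if k<1.6:
        while F[2]<13 and d-c<.0078:
            d+=.0007;go(dx,0,d,.03);F=force()-base;print(round(d*1e3,1),F.round(1))
        f=eyes.grab_frame("scene");cv2.imwrite("pics/tray.png",f["img"][100:300,220:460][:,:,::-1]);break
    go(dx,0,.012)
print(telemetry.sense()["t"])
E
python3 p.py
```

```text
lateral 0.0095 [-0.2  0.1  0.3]
0.0095 0.02800000000000001 [(27.0, 0.5), (28.0, 2.2), (28.7, 3.7), (29.4, 5.4), (30.1, 6.9), (30.8, 8.4), (31.5, 9.7)] 28.0833
slope 2.1673469387755033
lateral -0.0095 [ 0.1  0.5 -0.1]
-0.0095 0.021000000000000005 [(20.0, 0.0), (21.0, 4.4), (21.7, 6.5), (22.4, 7.0), (23.1, 7.5), (23.8, 8.4), (24.5, 9.1)] 32.4583
slope 1.21224489795918
25.2 [-1.2  0.3  8.7]
25.9 [-1.1  1.1  7.2]
26.6 [-0.9  1.3  7.7]
27.3 [-0.7  1.3  7.9]
28.0 [-0.8  1.1  9. ]
28.7 [-0.7  0.9  9.8]
29.4 [-0.8  1.  10. ]
34.725
```

View pics/tray.png

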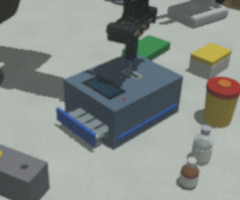

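The tray panel stands clearly out of the reader at crop (57–95, 108–145). Now I'll withdraw and return the pin to the hole it came from, with force guarding.

Run:
```python
from h import *
go(-.0095,0,.0,.05)
p=SLOT-.0095*SX
manip.move_linear([*p,G+.15],max_speed=.15)
manip.move_linear([*PIN,G+.15],max_speed=.25)
manip.move_linear([*PIN,G+.085],max_speed=.1)
f=eyes.grab_frame("scene");u,v=map(int,proj(f,[*PIN,.1]))
cv2.imwrite("pics/ret.png",cv2.resize(f["img"][v-50:v+50,u-60:u+60],None,fx=5,fy=5,interpolation=cv2.INTER_CUBIC)[:,:,::-1])
base=np.mean([force() for _ in range(2)],0)
z=G+.085;ok=True
while z>G+.006:
    z-=.008;manip.move_linear([*PIN,max(z,G+.005)],max_speed=.06);F=telemetry.sense()["wrist_force"]-base
    if np.abs(F).max()>5:print("hit",z-G,F);ok=False;break
z=max(z,G+.005)
while ok and z>G-.002:
    z-=.0007;manip.move_linear([*PIN,z],max_speed=.02);F=force()-base
    if F[2]>2.5:break
print(ok,(z-G)*1e3,F,telemetry.sense()["t"])
```

```text
True -0.5999999999998229 [-1.44721152  1.17950151  6.64633576] 44.0333
```

View pics/ret.png

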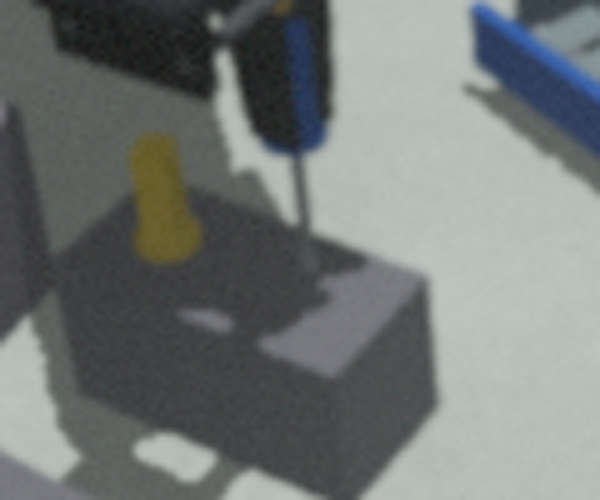

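The tip was over its hole at (305,265), and the collar met the stand at the original height. Time to release, retreat and check.

Run:
```python
from h import *
from meas import blob,blue,yel
move_gripper(.095);manip.wait(.2)
manip.move_linear([*PIN,G+.15],max_speed=.1)
manip.move_linear([PIN[0]-.05,PIN[1]-.3,G+.17],max_speed=.2);manip.wait(.3)
S=eyes.grab_frame("scene");T=eyes.grab_frame("top")
print("pin",blob(S,(230,238,256,275),blue)[:2],blob(T,(395,192,420,214),blue)[0])
print("spare",blob(S,(203,230,228,262),yel)[0],blob(T,(398,214,424,236),yel)[0])
# tray panel blue bottom-left in scene vs expected shift
c0=blob(np.load("scene0.npy",allow_pickle=True).item(),(270,180,335,260),lambda r,g,b:(b>1.5*r)&(b-r>25))
c1=blob(S,(260,180,335,260),lambda r,g,b:(b>1.5*r)&(b-r>25))
print(c0[0],c0[1],c1[0],c1[1]);a,b=[onplane(S,*c[0],.03) for c in(c0,c1)];print("tray mm",1e3*(a-b)[:2]@SY)
s=telemetry.sense();print(s["t"],s["finger_force"],s["wrist_force"])
cv2.imwrite("pics/end.png",S["img"][:,:,::-1])
```

```text
pin (array([243.35555556, 257.91555556]), array([  8,   6,  13,  26, 225], dtype=int32)) [406.76363636 202.34545455]
spare [213.79910714 246.41517857] [410.08064516 224.29032258]
[308.4442344  220.14555766] [ 19  22  39  37 529] [296.63857678 226.582397  ] [ 17  28  39  38 534]
tray mm 41.64553396858761
49.2917 0.0 [-0.06448437  0.25682771  0.61254052]
```

View pics/end.png

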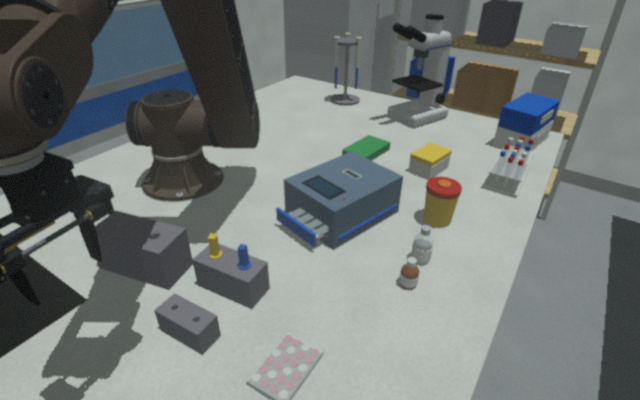

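The pin is upright in its hole, the yellow tool hasn't moved and the tray is out. The 41.6 mm figure depends on the height I assumed, so I'll check it without that assumption before handing in.

Run:
```python
from h import *
S=np.load("scene0.npy",allow_pickle=True).item()
C=np.array([.5245,.1272])
for c in((308.444,220.146),(296.639,226.582)):
    o,d=ray(S,*c);t=((C-o[:2])@SX)/(d[:2]@SX);P=o+t*d;print((P[:2]-C)@SY*1e3,P[2]*1e3)
```

```text
-125.36410847150789 34.20068699473244
-165.52401554176978 32.707395641127015
```

Run:
```python
from h import *
from meas import blob,hull_rect
T=eyes.grab_frame("top");S=eyes.grab_frame("scene");C=np.array([.5245,.1272])
S0=np.load("scene0.npy",allow_pickle=True).item();m=lambda r,g,b:(b>1.5*r)&(b-r>25)
for f in(S0,S):  # panel corners in the vertical plane of face, by outer-quad fit
    c=blob(f,(262,180,335,260),m);print("corners",cv2.boxPoints(cv2.minAreaRect(c[2].astype(np.float32))).round(1).tolist(),c[1])
# top view: sample along reader y through several x, print blue-ness profile
for x in(-.04,0,.04):
    row=[]
    for y in np.arange(-.192,-.12,.004):
        u,v=proj(T,[*(C+x*SX+y*SY),.05]);px=cv2.getRectSubPix(T["img"],(1,1),(float(u),float(v)))[0,0].astype(int);row.append((round(y*1e3),*px.tolist()))
    print(x,row)
```

```text
corners [[283.6000061035156, 209.8000030517578], [290.5, 199.89999389648438], [332.8999938964844, 229.5], [326.0, 239.5]] [ 27  22  39  37 529]
corners [[271.6000061035156, 215.1999969482422], [278.79998779296875, 205.60000610351562], [320.3999938964844, 236.8000030517578], [313.20001220703125, 246.39999389648438]] [ 15  28  39  39 536]
-0.04 [(-192, 187, 187, 172), (-188, 187, 187, 172), (-184, 190, 189, 172), (-180, 187, 184, 161), (-176, 94, 117, 174), (-172, 39, 105, 207), (-168, 12, 66, 145), (-164, 137, 133, 125), (-160, 226, 222, 202), (-156, 212, 211, 197), (-152, 217, 216, 200), (-148, 215, 213, 199), (-144, 170, 167, 166), (-140, 149, 146, 148), (-136, 153, 150, 152), (-132, 152, 152, 156), (-128, 134, 150, 165), (-124, 135, 149, 167)]
0 [(-192, 187, 187, 173), (-188, 186, 185, 169), (-184, 187, 185, 168), (-180, 203, 197, 171), (-176, 93, 123, 185), (-172, 32, 104, 208), (-168, 32, 89, 179), (-164, 129, 120, 131), (-160, 139, 130, 131), (-156, 129, 123, 128), (-152, 136, 130, 135), (-148, 137, 130, 136), (-144, 134, 129, 132), (-140, 138, 131, 136), (-136, 148, 137, 142), (-132, 81, 78, 81), (-128, 133, 150, 166), (-124, 138, 154, 172)]
0.04 [(-192, 186, 183, 171), (-188, 192, 189, 174), (-184, 194, 194, 177), (-180, 206, 201, 175), (-176, 93, 108, 146), (-172, 31, 100, 202), (-168, 47, 102, 186), (-164, 144, 143, 151), (-160, 223, 220, 199), (-156, 213, 213, 195), (-152, 189, 187, 172), (-148, 207, 206, 190), (-144, 174, 173, 168), (-140, 144, 143, 143), (-136, 131, 128, 128), (-132, 153, 153, 158), (-128, 141, 157, 174), (-124, 137, 155, 173)]
```

The top view puts the panel's outer face about 177 mm from the reader's centre, against about 130 mm for the reader's front face. That fits a tray fully out at about 45 mm.

```bash
python3 -c "
from h import *
print(sign_off(),telemetry.sense()['t'])"
```

```text
the job is handed in; nothing more can be done
the job is handed in; nothing more can be done
```

The job is handed in and I have not seen a verdict: the tray sprang out to about 45 mm by the top camera (two rougher scene-camera estimates gave 40–42 mm, close to the 40 mm limit), and the pin stands back in its own hole with the gripper clear.

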